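# Open the child-resistant descaler bottle

## Task

Open the blue bottle of kettle descaler that stands in the bamboo caddy: press its red child-resistant cap right down and keep it down while turning it anticlockwise about a quarter turn past its ratchet, then lift the cap off. Set the cap down gently (do not drop it) so that it stands open side down, flat on the floor of the brown serving tray, and let go. Leave the bottle standing in its well and do not push the other things about.

Things in the scene. Friction and masses are not known exactly. Their poses are not given: they have to be found in the camera images.
- cap_mid (a point): Centre (on the axis, half-way up) of the red ribbed round cap, 62 mm diameter, 32 mm high, 50 g; grip it across the diameter at any yaw. z is its axis, out of the closed top; x is along the neck's x while locked. Three lugs in its skirt sit in notches of the neck. A springy liner pushes it up: 6 N at rest, 1 N more per mm; it bottoms 6 mm down at 12 N: press with 12 to 20 N.
- cap_top (a point): Middle of the cap's closed top (white anticlockwise arrows on it), 16 mm above cap_mid. Pressed at least 4 mm, the cap turns anticlockwise seen from above; unpressed it is locked. It passes ratchet teeth from 2 to 28 and 32 to 58 degrees; let up at 30 it catches there, so press again. From 60 degrees it lifts straight off; hard stop at 93. 75 to 80 is a good turn. 1 mm sideways play.
- neck (a point): Point of the blue bottle on its neck's axis, 172 mm above its underside: the centre of the locked, unpressed cap. x, y along its square sides, z up. Body 92 x 92 x 112 mm, then a shoulder up to a 59 mm round collar, 6 mm below the unpressed cap; beside the collar it is free 20 mm down from the cap's underside. 0.6 to 1 kg, loose; its foot stands in a close well (2 mm play), so it cannot turn.
- caddy_mid (a point): Bamboo caddy screwed to the table, 116 (x) by 222 (y) by 65 mm high, with two wells 96 x 96 mm centred 53 mm to either side of its middle along its y; this point is the middle of its length at the level of the wells' floor, 10 mm over the table. The blue bottle stands in one well, a green washing-up bottle in the other.
- tray_in (a point): Middle of the floor of the brown serving tray, fixed, 300 (x) by 210 (y) mm outside, 288 x 198 mm inside, floor 4 mm over the table (this point), rim 16 mm over the table. x along its length. Empty.
- wash_mid (a point): Bystander: green washing-up bottle with white nozzle, 64 mm in diameter, 132 mm high, this point 60 mm above its underside; in the other well of the caddy.
- jug_mid (a point): Bystander: white vacuum jug, 128 mm in diameter, 272 mm high, with a handle; this point half-way up.
- bowl_mid (a point): Bystander: white rinsing bowl, 154 mm in diameter, 60 mm high; this point half-way up.
- tin_mid (a point): Bystander: green tea tin, 75 x 75 x 111 mm; this point half-way up.
Mind the look-alikes: they are no part of the job. There is more than one size of the part that bears cap_mid; the job needs the largest.

How it is judged:
By the outcome, as a careful person would: the job done as asked, in the order asked, and still so for the second after the job is handed in, with the robot touching nothing.
It also fails if it takes over 43 s, if anything falls off the work surface, if the arm or the gripper's body presses on something with over 40 N, if the wrist force passes 120 N, or if a joint passes its speed limit or range.

## Robot

A 6-joint arm with a two-finger parallel gripper is mounted at the origin on the work surface. World frame = base frame: x ahead of the robot, y to its left, z up, the work surface at z = 0. Lengths are in m, angles in degrees, forces in N, time in s.
With the tool pointing down it reaches from about 0.35 to 0.875 m from the base axis. Payload 4.2 kg.
Tool frame: the origin (TCP) lies between the finger pads; the fingertips stand 25 mm ahead of it and the grasp point (between the pads) lies 6 mm ahead of it (r.tips_ahead is the distance from the TCP to the fingertips, in m); z points along the fingers, y is the direction in which the jaws open and shut (so a half turn about z gives the same grasp; the last joint's range is limited). The gripper opens to 87 mm and grips with 3 to 60 N. Pads are 19 mm wide; open, the fingers measure 117 mm over their backs; the gripper's body (75 mm by 190 mm) begins 51 mm behind the grasp point.
Start: joints at [80.764, 22.042, 0.453, 0, -68.411, -14.817], TCP at [0.255, 0.571, 0.22] pointing down, gripper open.
Joint ranges: [-179.83, 179.83], [-69.29, 118.12], [-61.27, 80.66], [-181.25, 117.63], [-171.15, -9.14], [-177.46, 177.46]. Speed limits (degrees/s): [159.86, 159.86, 180, 180, 180, 180].

## Interface

Orientations are given as a 3x3 rotation matrix whose columns are the frame's x, y, z axes.
In Python, from station import r, vision, finish_job gives the robot as it stands.
- The arm moves only by the shell command python3 -m jog 'ROWS'. ROWS is a JSON object of lists of equal length, an entry for each row: "rot": the turn, a rotation vector about the world's x, y, z in degrees, a list of three; "delta_pos": the shift along the world's x, y, z in mm, a list of three; "grip": the opening in per cent of the stroke, from 0 (shut) to 100 (fully open). A call has 1 to 10 rows; each row shifts and turns the commanded pose from where the row before left it; what a row does not reach is not made up. A row lasts 1/12 s, in which the tool goes at most 41.7 mm and 7.16 degrees, less where a joint would pass 70% of its speed; a pose out of reach is approached as far as the arm can. A call with a gripper value outside its range is refused whole. The fingers move at their own pace and stop on an object; the grip force is fixed at half the most. Time passes only in rows, so rows that do not move let the fingers close. It gives the time, the measured TCP pose, the force and the opening at its end, in the units of the state.
- r.sense(): the state, without advancing time (a new reading comes with each control period).
- vision.capture(name): name is "scene" or "top" or "wrist"; returns a dict with "frame" (480x640x3 uint8, red, green, blue), "K" (3x3 intrinsics, pixels), "xyz" and "orientation" of the camera in the world. Camera axes: x right, y up, looking along -z (the intrinsics and any distortion apply to the point x, -y, -z); pixel columns grow to the right and rows downward; lengths in m; the calibration is good to about 2 mm. A picture is of the moment at which its call begins. There is no depth.
- finish_job(): hands the job in, once; it reports no verdict.
The state is a dict: "time_s": time; "joints": joint angles; "joint_velocities": joint speeds; "effort": joint torques, N m; "tcp_pos": TCP position; "ee_rot": TCP orientation; "wrist_force": force on the tool from outside, world axes, zero at the start; "moment": the same for the moment, N m; "gripper_width": opening from 0.0 (shut) to 1.0 (fully open).
Only numpy, scipy, OpenCV 4.12 (cv2) and the standard library are available. Lean on these libraries where they do the work, as an engineer would, in place of code of your own. Each camera call takes 0.05 s, during which the arm holds its last target. There are 200 camera calls.

## Working session

There is one attempt and no reset: what is moved stays moved. The work goes in short steps, Python scripts to look and compute and a shell command to move; the robot and the scene stay as the last step left them, time stands still between calls to the robot, and variables do not carry over. Pictures are saved under pics/ and viewed, about 8 in all and at most 12, crops included, and the job is handed in when it is done.

```bash
mkdir -p pics; ls; cat > h.py <<'E'
from station import r, vision, finish_job
import numpy as np, cv2
def cap(name, fn=None):
    d=vision.capture(name)
    if fn: cv2.imwrite('pics/'+fn, d['frame'][:,:,::-1])
    return d
def ray(d,u,v):
    K=np.array(d['K']); p=np.linalg.inv(K)@[u,v,1]
    R=np.array(d['orientation']); return np.array(d['xyz']), R@np.array([p[0],-p[1],-p[2]])
def onz(d,u,v,z):
    o,k=ray(d,u,v); return o+k*(z-o[2])/k[2]
def proj(d,P):
    R=np.array(d['orientation']); c=R.T@(np.array(P)-d['xyz']); q=np.array(d['K'])@[c[0],-c[1],-c[2]]; return q[:2]/q[2]
def red(d):
    h=cv2.cvtColor(d['frame'],cv2.COLOR_RGB2HSV)
    m=(((h[...,0]<8)|(h[...,0]>172))&(h[...,1]>130)&(h[...,2]>70)).astype(np.uint8)*255
    return cv2.morphologyEx(m,cv2.MORPH_OPEN,np.ones((3,3)))
def blobs(m,amin=60):
    n,l,s,c=cv2.connectedComponentsWithStats(m)
    return [(c[i].round(1).tolist(),s[i].tolist()) for i in range(1,n) if s[i][4]>amin]
E
python3 - <<'E'
from h import *
for n in('scene','top'):
    d=cap(n,n+'1.png'); print(n,d['xyz'],np.round(d['orientation'],3).tolist(),np.round(d['K'],1).tolist(),[k for k in d]); print(blobs(red(d)))
E
```

```text
pics
scene [ 1.54988005 -0.24217388  0.84636588] [[0.231, -0.555, 0.799], [0.973, 0.142, -0.183], [-0.012, 0.82, 0.573]] [[503.3, 0.0, 315.6], [0.0, 503.3, 243.6], [0.0, 0.0, 1.0]] ['frame', 'K', 'xyz', 'orientation']
[([245.7, 223.2], [233, 211, 26, 24, 455]), ([221.9, 251.6], [217, 247, 10, 10, 70])]
top [ 0.29378964 -0.01092881  1.29570511] [[-0.005, 0.978, -0.206], [-1.0, -0.006, -0.005], [-0.006, 0.206, 0.978]] [[458.3, 0.0, 317.5], [0.0, 458.3, 241.7], [0.0, 0.0, 1.0]] ['frame', 'K', 'xyz', 'orientation']
[([386.9, 257.4], [374, 244, 27, 26, 404]), ([368.8, 312.6], [362, 304, 16, 17, 126]), ([400.8, 313.7], [393, 305, 17, 16, 122])]
```

View pics/scene1.png

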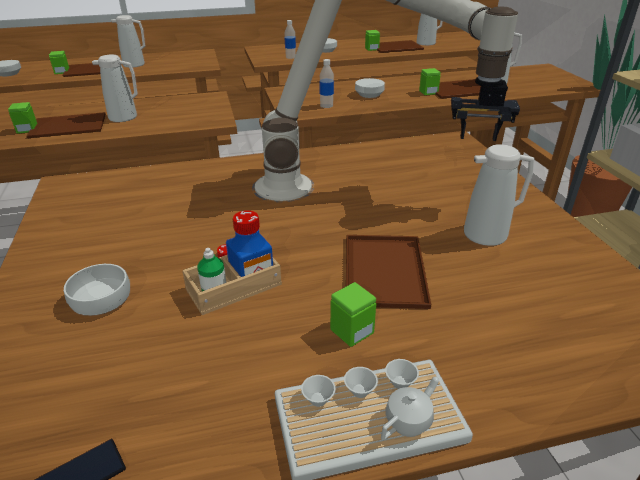

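View pics/top1.png

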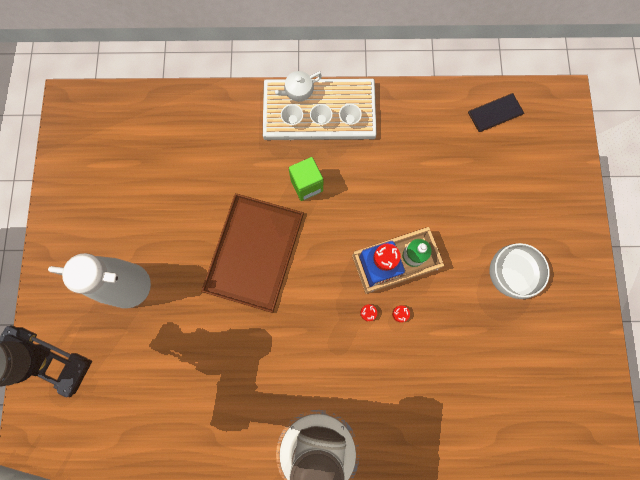

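Candidates for the cap: scene (246,223) / top (387,257) is on the blue bottle and is the largest. The small loose red caps at top (369,313) and (401,314) are look-alikes. I choose the one on the bottle.

```bash
python3 - <<'E'
from h import *
s=cap('scene'); t=cap('top')
a,ka=ray(s,245.7,223.2);b,kb=ray(t,386.9,257.4)
A=np.stack([ka,-kb],1); x=np.linalg.lstsq(A,b-a,rcond=None)[0]
print('tri',(a+ka*x[0]).round(4),(b+kb*x[1]).round(4)); print('onz .195',onz(t,386.9,257.4,.195))
for p in [(369,313),(401,314)]: print('small',onz(t,*p,.02))
# tray: dark brown
h=cv2.cvtColor(t['frame'],cv2.COLOR_RGB2HSV); m=((h[...,2]<135)&(h[...,1]>120)).astype(np.uint8)*255
m[:, :195]=0; m[:,315:]=0; m[:190]=0; m[316:]=0
m=cv2.morphologyEx(m,cv2.MORPH_OPEN,np.ones((5,5)))
c=max(cv2.findContours(m,0,2)[0],key=cv2.contourArea); q=cv2.boxPoints(cv2.minAreaRect(c)); P=np.array([onz(t,*p,.012) for p in q])
print('tray',q.round(),P.round(3).tolist(),P.mean(0),[np.linalg.norm(P[i]-P[i-1]).round(3) for i in range(4)])
C=np.array([onz(t,*p,.065) for p in [(355,262),(430,229),(443,263),(368,291)]]);print('caddy',C.round(3).tolist(),C.mean(0),[np.linalg.norm(C[i]-C[i-1]).round(3) for i in range(4)])
print('jug',onz(t,83,273,.272)); print('tin',onz(t,306,172,.111)); print(r.sense())
f=s['frame'][190:310,170:290]; f2=t['frame'][220:330,340:450]
cv2.imwrite('pics/crop1.png',np.hstack([cv2.resize(f,(400,400)),cv2.resize(f2,(400,400))])[:,:,::-1])
E
```

```text
tri [ 0.4886 -0.1757  0.1781] [ 0.4885 -0.1768  0.1782]
onz .195 [ 0.48555378 -0.17431011  0.195     ]
small [ 0.3610954  -0.14538967  0.02      ]
small [ 0.35788024 -0.23326711  0.02      ]
tray [[185. 285.]
 [243. 180.]
 [313. 219.]
 [256. 323.]] [[0.443, 0.368, 0.012], [0.751, 0.215, 0.012], [0.632, 0.007, 0.012], [0.335, 0.167, 0.012]] [0.54033287 0.18914068 0.012     ] [np.float64(0.228), np.float64(0.344), np.float64(0.24), np.float64(0.337)]
caddy [[0.496, -0.107, 0.065], [0.587, -0.315, 0.065], [0.492, -0.345, 0.065], [0.417, -0.14, 0.065]] [ 0.49796697 -0.22662107  0.065     ] [np.float64(0.086), np.float64(0.228), np.float64(0.1), np.float64(0.219)]
jug [0.44076175 0.52383812 0.272     ]
tin [0.73808136 0.02523674 0.111     ]
{'time_s': 0.2, 'joints': array([ 8.07646220e+01,  2.20732736e+01,  4.09983410e-01, -1.40229152e-02,
       -6.84112154e+01, -1.48176684e+01]), 'joint_velocities': array([ 0.0327752 , -0.12673957,  0.21223699,  0.08394291, -0.03597484,
        0.068141  ]), 'effort': array([-4.68523504e-04, -3.90543509e+01,  1.87358057e+01,  4.21706736e+00,
        1.20486933e-02, -1.54828226e-04]), 'tcp_pos': array([0.25457591, 0.57041422, 0.21978897]), 'ee_rot': array([[ 9.13131752e-01, -4.07664342e-01, -4.33321887e-04],
       [-4.07664557e-01, -9.13130908e-01, -1.24697677e-03],
       [ 1.12668357e-04,  1.31530406e-03, -9.99999129e-01]]), 'wrist_force': array([ 0.59169699, -0.43770464,  1.00480612]), 'moment': array([ 0.02086196,  0.04767377, -0.00189856]), 'gripper_width': 1.0005766169756498}
```

View pics/crop1.png

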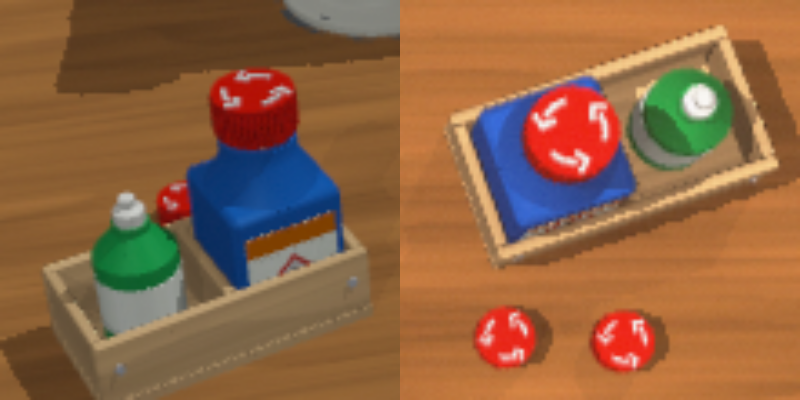

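The crop confirms the choice: the big red cap sits on the blue bottle, and the two loose caps on the table are smaller. Moving to a point above the bottle.

```bash
python3 -m jog '{"delta_pos":[[12,-37,5],[12,-37,5],[12,-37,5],[12,-37,5],[12,-37,5],[12,-37,5],[12,-37,5],[12,-37,5],[12,-37,5],[12,-37,5]],"rot":[[0,0,-3],[0,0,-3],[0,0,-3],[0,0,-3],[0,0,-3],[0,0,-3],[0,0,-3],[0,0,-3],[0,0,-3],[0,0,-3]],"grip":[100,100,100,100,100,100,100,100,100,100]}'
python3 -m jog '{"delta_pos":[[12,-37,5],[12,-37,5],[12,-37,5],[12,-37,5],[12,-37,5],[12,-37,5],[12,-37,5],[12,-37,5],[12,-37,5],[12,-37,5]],"rot":[[0,0,-3],[0,0,-3],[0,0,-3],[0,0,-3],[0,0,-3],[0,0,-3],[0,0,-3],[0,0,-3],[0,0,-3],[0,0,-3]],"grip":[100,100,100,100,100,100,100,100,100,100]}'
python3 -m jog '{"delta_pos":[[0,0,0],[0,0,0]],"rot":[[0,0,0],[0,0,0]],"grip":[100,100]}'
python3 - <<'E'
from h import *
d=cap('wrist','w1.png'); print(d['xyz'],np.round(d['orientation'],3).tolist(),blobs(red(d)),r.sense()['joints'],r.sense()['wrist_force'])
E
```

```text
time_s: 1.03
tcp_pos: [0.3746, 0.1988, 0.2708]
ee_rot: [[0.585, -0.811, 0.0], [-0.811, -0.585, 0.0], [-0.0, -0.001, -1.0]]
wrist_force: [1.4, 1.7, 0.9]
gripper_width: 1.002
time_s: 1.87
tcp_pos: [0.4947, -0.1713, 0.3207]
ee_rot: [[0.101, -0.995, 0.0], [-0.995, -0.101, 0.0], [-0.0, -0.0, -1.0]]
wrist_force: [1.0, 0.1, -0.4]
gripper_width: 0.996
time_s: 2.03
tcp_pos: [0.4947, -0.171, 0.3197]
ee_rot: [[0.1, -0.995, -0.001], [-0.995, -0.1, 0.0], [-0.0, 0.001, -1.0]]
wrist_force: [0.0, 1.1, -0.6]
gripper_width: 0.999
[ 0.50259517 -0.245316    0.48448074] [[-0.995, 0.096, 0.03], [-0.101, -0.957, -0.271], [0.002, -0.273, 0.962]] [([428.2, 160.1], [409, 142, 40, 38, 925]), ([324.6, 226.9], [287, 189, 75, 78, 3631]), ([413.7, 227.2], [396, 210, 38, 36, 824])] [-1.17806845e+00  8.77945178e+00 -3.60827062e+00 -2.96503542e-02
 -7.76921246e+01  7.03608697e+00] [ 1.04325983 -0.05684803  0.08689133]
```

View pics/w1.png

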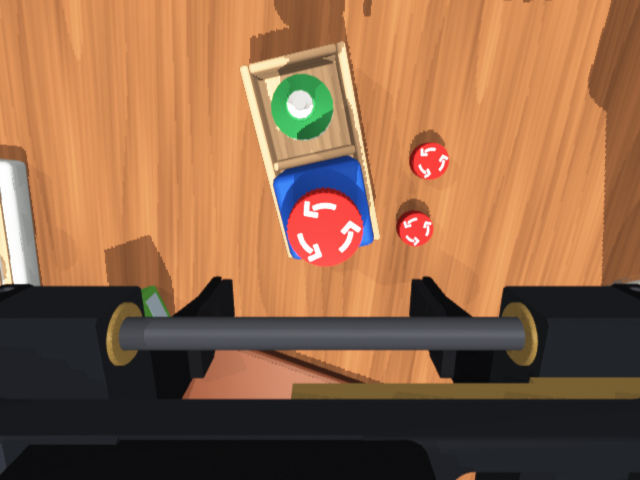

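The wrist view shows the bottle cap at (325,227), 75 px wide, and the two small caps at (428,160) and (414,227).

```bash
python3 - <<'E'
from h import *
d=cap('wrist'); 
P=onz(d,324.5,226.8,.198); print('wrist',P, 'diam',np.linalg.norm(onz(d,287,226.8,.198)-onz(d,362,226.8,.198)))
t=cap('top'); b=onz(t,386.9,256.5,.198); print('top',b)
m=red(d); c=max(cv2.findContours(m,0,2)[0],key=cv2.contourArea); (x,y),rr=cv2.minEnclosingCircle(c); print(x,y,rr,onz(d,x,y,.197))
# body of blue in wrist for yaw / tray corners
C=np.array([onz(t,*p,.016) for p in [(237,195),(305,213),(275,311),(204,290)]]);print('tray',C.round(3).tolist(),C.mean(0),[np.linalg.norm(C[i]-C[i-1]).round(3) for i in range(4)])
E
```

```text
wrist [ 0.49223336 -0.17567636  0.198     ] diam 0.0616237101638983
top [ 0.4872489  -0.17394576  0.198     ]
324.3162536621094 225.820556640625 39.15463638305664 [ 0.49243545 -0.17624688  0.197     ]
tray [[0.704, 0.23, 0.016], [0.649, 0.031, 0.016], [0.368, 0.114, 0.016], [0.428, 0.313, 0.016]] [0.5371506  0.17201401 0.016     ] [np.float64(0.289), np.float64(0.206), np.float64(0.292), np.float64(0.208)]
```

```bash
python3 -m jog '{"delta_pos":[[-4,-5,-15],[0,0,-25],[0,0,-25],[0,0,-20],[0,0,-15],[0,0,-10],[0,0,-10],[0,0,-5],[0,0,0],[0,0,0]],"rot":[[0,0,0],[0,0,0],[0,0,0],[0,0,0],[0,0,0],[0,0,0],[0,0,0],[0,0,0],[0,0,0],[0,0,0]],"grip":[100,100,100,100,100,100,100,100,100,100]}'
python3 -m jog '{"delta_pos":[[0,0,0],[0,0,0],[0,0,0],[0,0,0],[0,0,0]],"rot":[[0,0,0],[0,0,0],[0,0,0],[0,0,0],[0,0,0]],"grip":[80,76,75,75,75]}'
python3 - <<'E'
from h import *
d=cap('wrist'); cv2.imwrite('pics/w2.png',d['frame'][:,:,::-1])
E
```

```text
time_s: 3.02
tcp_pos: [0.4912, -0.1741, 0.196]
ee_rot: [[0.104, -0.995, 0.001], [-0.995, -0.104, -0.0], [0.0, -0.001, -1.0]]
wrist_force: [1.0, -0.5, 0.6]
gripper_width: 0.999
time_s: 3.43
tcp_pos: [0.4908, -0.1744, 0.1957]
ee_rot: [[0.103, -0.995, 0.001], [-0.995, -0.103, -0.0], [0.0, -0.0, -1.0]]
wrist_force: [-0.7, -0.4, -0.2]
gripper_width: 0.772
```

View pics/w2.png

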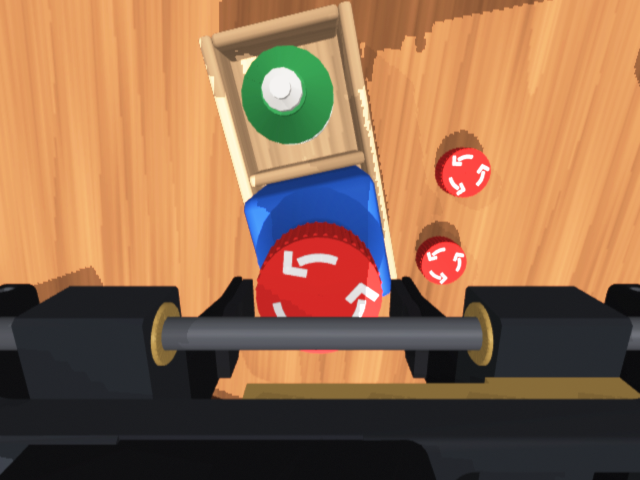

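```bash
python3 - <<'E'
from h import *
d=cap('wrist'); s=r.sense(); print(s['tcp_pos'],s['gripper_width'])
print(proj(d,[s['tcp_pos'][0],s['tcp_pos'][1],.198]))
m=red(d); c=max(cv2.findContours(m,0,2)[0],key=cv2.contourArea); print(cv2.boundingRect(c))
# centre: midpoint of the widest row and bottom edge minus radius
x,y,w,h=cv2.boundingRect(c); print('cap', onz(d,x+w/2,y+h-w/2,.198))
E
```

```text
[ 0.49075301 -0.17432397  0.19556714] 0.7586134130272792
[321.52024851 297.00740816]
(256, 223, 126, 94)
cap [ 0.49426609 -0.19633014  0.198     ]
```

```bash
python3 -m jog '{"delta_pos":[[1,-2,0],[0,0,0]],"rot":[[0,0,0],[0,0,0]],"grip":[75,75]}'
python3 -m jog '{"delta_pos":[[0,0,0],[0,0,0],[0,0,0],[0,0,0],[0,0,0]],"rot":[[0,0,0],[0,0,0],[0,0,0],[0,0,0],[0,0,0]],"grip":[70,66,60,60,60]}'
python3 - <<'E'
from h import *
d=cap('wrist'); s=r.sense(); print(s['tcp_pos'],s['gripper_width'],s['wrist_force'],s['moment'])
print(proj(d,[s['tcp_pos'][0],s['tcp_pos'][1],.198]))
m=red(d); n=m[225:317]; w=[(np.nonzero(q)[0].min(),np.nonzero(q)[0].max()) for q in n if q.any()]
ctr=np.array([[x,225+i] for i,ab in enumerate(w) for x in ab]); 
m2=red(d); c=[k for k in cv2.findContours(m2,0,2)[0] if cv2.contourArea(k)>30]; print([cv2.boundingRect(k) for k in c])
E
```

```text
time_s: 3.7
tcp_pos: [0.4919, -0.1765, 0.1955]
ee_rot: [[0.104, -0.995, 0.0], [-0.995, -0.104, -0.0], [0.0, -0.0, -1.0]]
wrist_force: [-0.3, -0.6, -0.5]
gripper_width: 0.755
time_s: 4.12
tcp_pos: [0.492, -0.1765, 0.1963]
ee_rot: [[0.104, -0.995, 0.001], [-0.995, -0.104, -0.001], [0.001, -0.001, -1.0]]
wrist_force: [-0.6, 0.3, 6.4]
gripper_width: 0.608
[ 0.49196743 -0.17652607  0.19632633] 0.6053483890721998 [-1.07978249  0.12763616  5.44455861] [0.03603782 0.24630282 0.02213127]
[321.57008961 296.365343  ]
[(299, 350, 46, 7), (366, 303, 10, 15), (416, 238, 51, 49), (262, 227, 118, 90), (436, 150, 55, 50)]
```

```bash
python3 - <<'E'
from h import *
d=cap('wrist'); s=cap('scene')
a=cv2.resize(d['frame'][200:420,160:480],(640,440)); b=cv2.resize(s['frame'][130:290,190:310],(150*3//1,600-0)) 
cv2.imwrite('pics/w3.png',a[:,:,::-1]); cv2.imwrite('pics/s3.png',b[:,:,::-1])
E
```

```text
(no output)
```

View pics/w3.png

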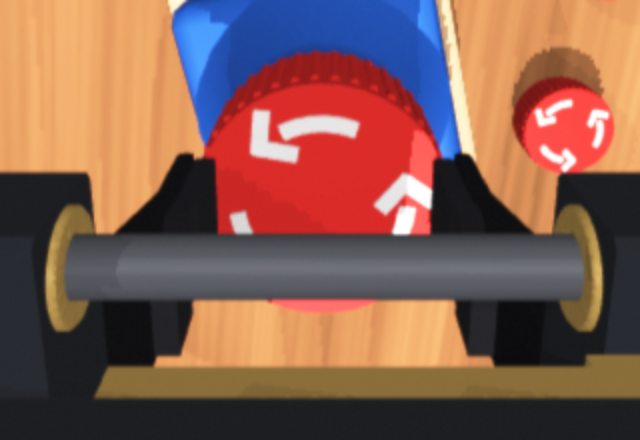

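View pics/s3.png

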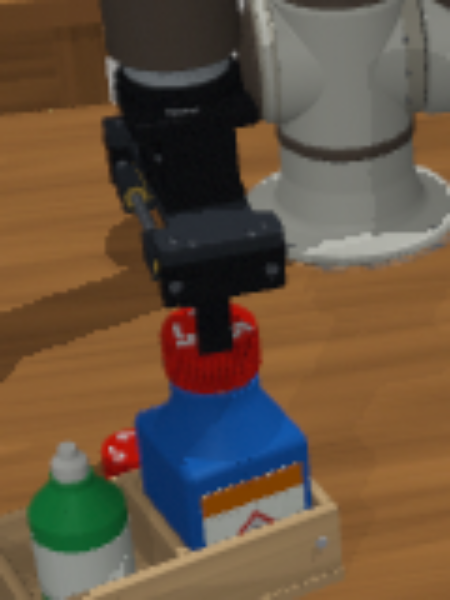

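```bash
python3 - <<'E'
from h import *
s=cap('scene'); st=r.sense(); print('tips_ahead',r.tips_ahead,[k for k in dir(r) if k[0]!='_'])
t=st['tcp_pos']; R=st['ee_rot']; sc=lambda p:((p[0]-190)*3.75,(p[1]-130)*3.75)
w=.5*.087*st['gripper_width']
for sg in(1,-1):
    print('tip',sg,sc(proj(s,t+R[:,2]*.025+sg*w*R[:,1])), 'at tcp', sc(proj(s,t+sg*w*R[:,1])))
for z in (.198,.166): print(z,[tuple(np.round(sc(proj(s,[.491+dx,-.1755+dy,z])))) for dx,dy in((0,0),(.031,0),(-.031,0),(0,.031),(0,-.031))])
print(st['wrist_force'],st['gripper_width'],t)
E
```

```text
tips_ahead 0.025 ['PlanningError', 'sense', 'tips_ahead']
tip 1 (np.float64(200.47344528366196), np.float64(341.0297825532362)) at tcp (np.float64(196.9328135295656), np.float64(309.09029184501037))
tip -1 (np.float64(218.23445603955818), np.float64(381.50943111286875)) at tcp (np.float64(214.7846541694139), np.float64(348.97445680062236))
0.198 [(np.float64(207.0), np.float64(326.0)), (np.float64(213.0), np.float64(350.0)), (np.float64(201.0), np.float64(302.0)), (np.float64(254.0), np.float64(319.0)), (np.float64(159.0), np.float64(332.0))]
0.166 [(np.float64(211.0), np.float64(367.0)), (np.float64(217.0), np.float64(392.0)), (np.float64(206.0), np.float64(342.0)), (np.float64(258.0), np.float64(360.0)), (np.float64(164.0), np.float64(373.0))]
[-0.97851983  0.16258048  5.61940548] 0.6018904823832322 [ 0.49197131 -0.17650339  0.19633917]
```

```bash
cat >> h.py <<'E'
def tipcheck():
    s=vision.capture('scene'); st=r.sense(); t=st['tcp_pos']; R=st['ee_rot']; w=.5*.087*st['gripper_width']
    v=cv2.cvtColor(s['frame'],cv2.COLOR_RGB2HSV)[...,2]
    sg=max((1,-1),key=lambda g:g*R[0,1])
    for a in (0,.006,.0125,.025):
        for th in (w,w+.008,w+.015): print('ahead',a,'off',round(th,3),proj(s,t+R[:,2]*a+sg*th*R[:,1]).round(1))
    p=proj(s,t+R[:,2]*.02+sg*w*R[:,1]).round().astype(int)
    print(p); print(v[p[1]-16:p[1]+12,p[0]-8:p[0]+9])
E
python3 -m jog '{"delta_pos":[[0,0,0],[0,0,0],[0,0,0],[0,0,0],[0,0,0]],"rot":[[0,0,0],[0,0,0],[0,0,0],[0,0,0],[0,0,0]],"grip":[100,100,100,100,100]}'
python3 - <<'E'
from h import *
tipcheck(); d=cap('wrist'); print(np.round(d['K'],1).tolist()); st=r.sense(); 
t=st['tcp_pos'];R=st['ee_rot']
for a in(0,.025): print(a,[proj(d,t+R[:,2]*a+g*.0435*R[:,1]+h*.0095*R[:,0]).round() for g in(1,-1) for h in (1,-1)])
E
```

```text
time_s: 4.73
tcp_pos: [0.4904, -0.176, 0.1943]
ee_rot: [[0.103, -0.995, -0.003], [-0.995, -0.103, 0.001], [-0.001, 0.003, -1.0]]
wrist_force: [0.5, -0.7, -0.5]
gripper_width: 0.897
ahead 0 off 0.041 [248.8 226.5]
ahead 0 off 0.049 [249.6 228.3]
ahead 0 off 0.056 [250.3 229.8]
ahead 0.006 off 0.041 [249.  228.6]
ahead 0.006 off 0.049 [249.8 230.4]
ahead 0.006 off 0.056 [250.5 231.9]
ahead 0.0125 off 0.041 [249.3 230.9]
ahead 0.0125 off 0.049 [250.  232.7]
ahead 0.0125 off 0.056 [250.7 234.2]
ahead 0.025 off 0.041 [249.7 235.2]
ahead 0.025 off 0.049 [250.5 237. ]
ahead 0.025 off 0.056 [251.2 238.5]
[250 233]
[[125  57  16  13  15  16  15  16  16  15  15 107 117 118 119 117 125]
 [126  57  17  13  16  17  15  14  15  16  14 113 116 115 115 103 130]
 [126  78  24  16  13  14  13  14  12  14  14 101 114 115 110 109 118]
 [126  79  24  16  15  17  13  15  17  15  17  92 114 107  93 126 130]
 [126  80  26  18  11  14  14  12  15  14  13  80 105  97  93 120 122]
 [126 101  32  14  15  14  15  13  13  14  14  57 104  98  87 113 123]
 [124 102  34  16  15  13  16  14  13  14  16  55 107  97 11
[... 1040 characters left out ...]
11 124 128 132 135 139 143 145 145]
 [114 114 115 115 117 117 115 115 127 131 133 137 140 144 145 145 147]
 [115 117 117 118 119 118 117 128 133 136 139 142 145 145 146 147 147]
 [116 117 118 119 120 120 118 134 139 141 142 143 145 146 146 147 148]
 [119 120 120 120 121 121 134 139 140 142 143 143 145 146 147 148 148]
 [118 119 120 121 132 136 139 140 141 142 144 144 145 147 148 149 149]
 [119 120 121 132 136 138 139 142 141 143 144 145 147 148 148 149 150]]
[[358.5, 0.0, 321.5], [0.0, 358.5, 241.0], [0.0, 0.0, 1.0]]
0 [array([410., 277.]), array([407., 312.]), array([233., 277.]), array([235., 312.])]
0.025 [array([399., 261.]), array([397., 292.]), array([243., 261.]), array([245., 292.])]
```

The camera pixels and the failed squeeze agree: the fingertips really end at about the TCP, not 25 mm ahead of it. So I need to go about 23 mm lower, a height that is also clear if the fingers were longer.

```bash
python3 -m jog '{"delta_pos":[[1,-1,0],[0,0,-5],[0,0,-5],[0,0,-5],[0,0,-5],[0,0,-3],[0,0,0]],"rot":[[0,0,0],[0,0,0],[0,0,0],[0,0,0],[0,0,0],[0,0,0],[0,0,0]],"grip":[100,100,100,100,100,100,100]}'
python3 -m jog '{"delta_pos":[[0,0,0],[0,0,0],[0,0,0],[0,0,0],[0,0,0],[0,0,0],[0,0,0],[0,0,0],[0,0,0],[0,0,0]],"rot":[[0,0,0],[0,0,0],[0,0,0],[0,0,0],[0,0,0],[0,0,0],[0,0,0],[0,0,0],[0,0,0],[0,0,0]],"grip":[80,74,72,68,60,50,40,40,40,40]}'
python3 - <<'E'
from h import *
st=r.sense(); print(st['tcp_pos'],st['gripper_width'],st['wrist_force'],st['moment'],st['joints'])
E
```

```text
time_s: 5.42
tcp_pos: [0.4921, -0.1772, 0.1713]
ee_rot: [[0.104, -0.995, -0.002], [-0.995, -0.104, 0.0], [-0.0, 0.002, -1.0]]
wrist_force: [0.5, 0.5, -0.4]
gripper_width: 1.0
time_s: 6.25
tcp_pos: [0.4926, -0.1773, 0.1727]
ee_rot: [[0.104, -0.995, -0.0], [-0.995, -0.104, -0.0], [0.0, 0.0, -1.0]]
wrist_force: [-1.6, 0.5, 2.5]
gripper_width: 0.718
[ 0.4925906  -0.17731387  0.17266471] 0.7179770514699881 [-1.55943154  0.51874348  2.50105149] [ 0.17674308  0.35670617 -0.01428362] [-2.02065593e+00  1.46045171e+01 -1.77998820e+01  7.69075976e-03
 -5.76016163e+01  7.96957340e+00]
```

Gripped across the 62 mm diameter (0.718). Now pressing gently.

```bash
python3 -m jog '{"delta_pos":[[0,0,-1],[0,0,-1],[0,0,-1],[0,0,-1],[0,0,-1],[0,0,0]],"rot":[[0,0,0],[0,0,0],[0,0,0],[0,0,0],[0,0,0],[0,0,0]],"grip":[40,40,40,40,40,40]}'
python3 -m jog '{"delta_pos":[[0,0,-1],[0,0,-1],[0,0,0]],"rot":[[0,0,0],[0,0,0],[0,0,0]],"grip":[40,40,40]}'
```

```text
time_s: 6.75
tcp_pos: [0.4927, -0.1774, 0.1688]
ee_rot: [[0.104, -0.995, 0.0], [-0.995, -0.104, -0.001], [0.001, -0.0, -1.0]]
wrist_force: [-3.8, 2.1, 9.9]
gripper_width: 0.712
time_s: 7.0
tcp_pos: [0.4927, -0.1774, 0.1671]
ee_rot: [[0.104, -0.995, 0.001], [-0.995, -0.104, -0.001], [0.001, -0.0, -1.0]]
wrist_force: [-5.1, 2.1, 10.8]
gripper_width: 0.714
```

```bash
python3 -m jog '{"delta_pos":[[0,0,-1],[0,0,-1],[0,0,-0.5],[0,0,0]],"rot":[[0,0,0],[0,0,0],[0,0,0],[0,0,0]],"grip":[40,40,40,40]}'
```

```text
time_s: 7.33
tcp_pos: [0.4928, -0.1775, 0.1665]
ee_rot: [[0.105, -0.994, 0.001], [-0.994, -0.105, -0.001], [0.002, -0.001, -1.0]]
wrist_force: [-7.8, 3.4, 18.4]
gripper_width: 0.709
```

```bash
python3 -m jog '{"delta_pos":[[-0.7,0.4,0],[0,0,0],[0,0,0],[0,0,0],[0,0,0],[0,0,0],[0,0,0]],"rot":[[0,0,0],[0,0,4],[0,0,4],[0,0,4],[0,0,4],[0,0,4],[0,0,0]],"grip":[40,40,40,40,40,40,40]}'; python3 -c "
from h import *
print(r.sense()['moment'])"
```

```text
time_s: 7.92
tcp_pos: [0.4947, -0.1773, 0.1666]
ee_rot: [[0.441, -0.897, 0.007], [-0.897, -0.441, -0.002], [0.005, -0.005, -1.0]]
wrist_force: [-1.1, 1.7, 14.3]
gripper_width: 0.714
[0.61515075 0.67556975 0.08718376]
```

```bash
python3 -m jog '{"delta_pos":[[0,0,-0.3],[0,0,0],[0,0,0],[0,0,0],[0,0,0],[0,0,0]],"rot":[[0,0,4],[0,0,4],[0,0,4],[0,0,4],[0,0,4],[0,0,0]],"grip":[40,40,40,40,40,40]}'; python3 -c "
from h import *
print(r.sense()['moment'])"
```

```text
time_s: 8.42
tcp_pos: [0.4953, -0.1772, 0.1666]
ee_rot: [[0.722, -0.692, 0.009], [-0.692, -0.722, -0.002], [0.008, -0.004, -1.0]]
wrist_force: [-0.8, 2.8, 14.0]
gripper_width: 0.714
[0.79775132 0.44975937 0.15775277]
```

```bash
python3 -m jog '{"delta_pos":[[0,0,-0.3],[0,0,0],[0,0,0],[0,0,0],[0,0,0],[0,0,0]],"rot":[[0,0,4],[0,0,4],[0,0,4],[0,0,4],[0,0,4],[0,0,0]],"grip":[40,40,40,40,40,40]}'; python3 -m jog '{"delta_pos":[[0,0,0],[0,0,0],[0,0,0],[0,0,0],[0,0,0],[0,0,0]],"rot":[[0,0,4],[0,0,4],[0,0,4],[0,0,4],[0,0,3],[0,0,0]],"grip":[40,40,40,40,40,40]}'; python3 -c "
from h import *
print(r.sense()['moment'])
d=cap('wrist'); cv2.imwrite('pics/w4.png',cv2.resize(d['frame'][160:400,140:500],(720,480))[:,:,::-1])"
```

```text
time_s: 8.92
tcp_pos: [0.4958, -0.1766, 0.1666]
ee_rot: [[0.915, -0.404, 0.01], [-0.404, -0.915, -0.001], [0.01, -0.003, -1.0]]
wrist_force: [-0.2, 5.4, 15.9]
gripper_width: 0.71
time_s: 9.42
tcp_pos: [0.4963, -0.1759, 0.1667]
ee_rot: [[0.996, -0.085, 0.011], [-0.085, -0.996, 0.0], [0.011, -0.001, -1.0]]
wrist_force: [-0.3, 8.6, 17.0]
gripper_width: 0.716
[2.60479188 0.19177115 0.10829814]
```

View pics/w4.png

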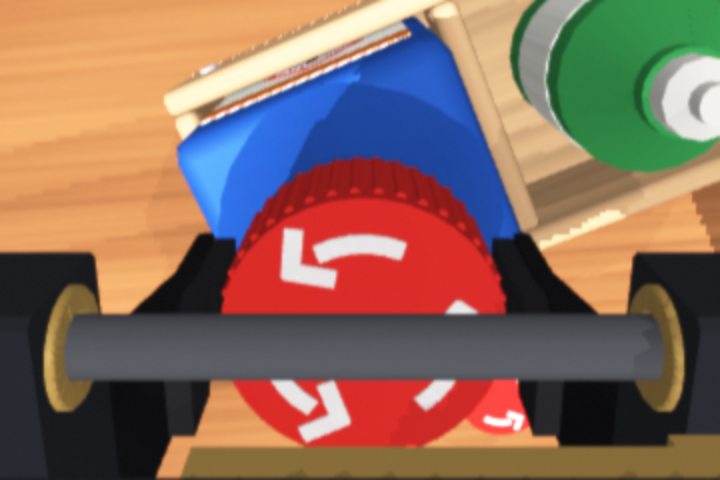

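The arrows kept their place relative to the jaws, so the cap turned with the gripper through about 79°. Lifting.

```bash
python3 -m jog '{"delta_pos":[[0,0.7,2],[0,0,3],[0,0,3],[0,0,3],[0,0,3],[0,0,0]],"rot":[[0,0,0],[0,0,0],[0,0,0],[0,0,0],[0,0,0],[0,0,0]],"grip":[40,40,40,40,40,40]}'; python3 -m jog '{"delta_pos":[[0,0,5],[0,0,5],[0,0,10],[0,0,15],[0,0,15],[0,0,15],[0,0,0]],"rot":[[0,0,0],[0,0,0],[0,0,0],[0,0,0],[0,0,0],[0,0,0],[0,0,0]],"grip":[40,40,40,40,40,40,40]}'
python3 -c "
from h import *
print(r.sense()['joints'])
s=cap('scene'); d=cap('wrist')
a=cv2.resize(s['frame'][120:300,170:350],(450,450)); b=cv2.resize(d['frame'][60:400,140:500],(340,321)); b=np.vstack([b,np.zeros((129,340,3),np.uint8)])
cv2.imwrite('pics/l1.png',np.hstack([a,b])[:,:,::-1])"
```

```text
time_s: 9.97
tcp_pos: [0.4933, -0.1759, 0.177]
ee_rot: [[0.996, -0.088, 0.003], [-0.088, -0.996, 0.0], [0.003, -0.0, -1.0]]
wrist_force: [3.0, 3.1, 4.1]
gripper_width: 0.712
time_s: 10.55
tcp_pos: [0.4927, -0.177, 0.2447]
ee_rot: [[0.996, -0.088, 0.004], [-0.088, -0.996, -0.002], [0.004, 0.001, -1.0]]
wrist_force: [0.2, 0.2, 1.2]
gripper_width: 0.714
[ -1.93151655  10.98218205 -11.62370158   0.10559076 -67.15523924
  86.84801288]
```

View pics/l1.png

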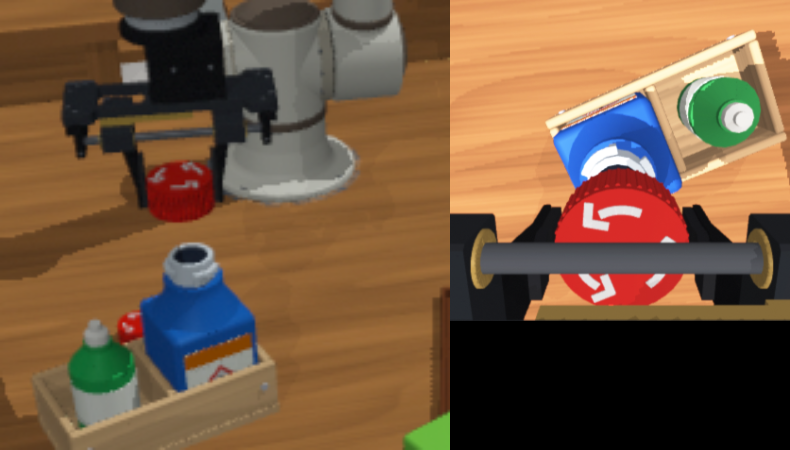

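The cap is off in the gripper, level, and the bottle stands open and upright in its well. Carrying the cap to the middle of the tray.

```bash
python3 -m jog '{"delta_pos":[[2,15,0],[4,30,0],[5,38,0],[5,38,0],[5,38,0],[5,38,0],[5,38,0],[5,38,0],[5,38,0],[3,38,0]],"rot":[[0,0,0],[0,0,0],[0,0,0],[0,0,0],[0,0,0],[0,0,0],[0,0,0],[0,0,0],[0,0,0],[0,0,0]],"grip":[40,40,40,40,40,40,40,40,40,40]}'; python3 -m jog '{"delta_pos":[[0,0,-20],[0,0,-35],[0,0,-35],[0,0,-35],[0,0,-35],[0,0,-25],[0,0,-15],[0,0,-10],[0,0,0],[0,0,0]],"rot":[[0,0,0],[0,0,0],[0,0,0],[0,0,0],[0,0,0],[0,0,0],[0,0,0],[0,0,0],[0,0,0],[0,0,0]],"grip":[40,40,40,40,40,40,40,40,40,40]}'
```

```text
time_s: 11.48
tcp_pos: [0.535, 0.1741, 0.2397]
ee_rot: [[0.996, -0.088, -0.003], [-0.088, -0.996, -0.002], [-0.003, 0.002, -1.0]]
wrist_force: [-0.0, -0.1, -0.8]
gripper_width: 0.717
time_s: 12.32
tcp_pos: [0.5358, 0.1725, 0.0309]
ee_rot: [[0.996, -0.088, -0.001], [-0.088, -0.996, -0.001], [-0.001, 0.001, -1.0]]
wrist_force: [0.0, -0.5, 0.2]
gripper_width: 0.714
```

Slow descent with force checks.

```bash
python3 -m jog '{"delta_pos":[[0,0,-4],[0,0,-4],[0,0,-3],[0,0,-2],[0,0,-1],[0,0,-1],[0,0,-1],[0,0,0]],"rot":[[0,0,0],[0,0,0],[0,0,0],[0,0,0],[0,0,0],[0,0,0],[0,0,0],[0,0,0]],"grip":[40,40,40,40,40,40,40,40]}'; python3 -m jog '{"delta_pos":[[0,0,-1],[0,0,-1],[0,0,0]],"rot":[[0,0,0],[0,0,0],[0,0,0]],"grip":[40,40,40]}'
```

```text
time_s: 12.98
tcp_pos: [0.536, 0.1728, 0.0152]
ee_rot: [[0.996, -0.088, -0.0], [-0.088, -0.996, -0.0], [-0.0, 0.0, -1.0]]
wrist_force: [-0.2, 0.8, 0.0]
gripper_width: 0.714
time_s: 13.23
tcp_pos: [0.5359, 0.1728, 0.0132]
ee_rot: [[0.996, -0.088, -0.0], [-0.088, -0.996, -0.0], [-0.0, 0.0, -1.0]]
wrist_force: [-0.3, 0.2, -0.4]
gripper_width: 0.713
```

```bash
python3 -m jog '{"delta_pos":[[0,0,-1],[0,0,-0.5],[0,0,0]],"rot":[[0,0,0],[0,0,0],[0,0,0]],"grip":[40,40,40]}'; python3 -m jog '{"delta_pos":[[0,0,-0.7],[0,0,-0.5],[0,0,0]],"rot":[[0,0,0],[0,0,0],[0,0,0]],"grip":[40,40,40]}'
```

```text
time_s: 13.48
tcp_pos: [0.5359, 0.1728, 0.0117]
ee_rot: [[0.996, -0.088, -0.0], [-0.088, -0.996, -0.0], [-0.0, 0.0, -1.0]]
wrist_force: [-0.3, 0.0, -1.4]
gripper_width: 0.716
time_s: 13.73
tcp_pos: [0.5361, 0.1729, 0.0107]
ee_rot: [[0.996, -0.088, 0.0], [-0.088, -0.996, -0.0], [0.0, -0.0, -1.0]]
wrist_force: [0.6, -0.5, -0.8]
gripper_width: 0.709
```

```bash
python3 -m jog '{"delta_pos":[[0,0,-0.7],[0,0,-0.5],[0,0,0]],"rot":[[0,0,0],[0,0,0],[0,0,0]],"grip":[40,40,40]}'; python3 -m jog '{"delta_pos":[[0,0,-0.5],[0,0,-0.5],[0,0,0]],"rot":[[0,0,0],[0,0,0],[0,0,0]],"grip":[40,40,40]}'
```

```text
time_s: 13.98
tcp_pos: [0.5361, 0.1729, 0.0106]
ee_rot: [[0.996, -0.088, 0.0], [-0.088, -0.996, -0.0], [0.0, 0.0, -1.0]]
wrist_force: [-2.6, -0.5, 7.6]
gripper_width: 0.713
time_s: 14.23
tcp_pos: [0.5361, 0.1729, 0.0105]
ee_rot: [[0.996, -0.088, 0.001], [-0.088, -0.996, -0.0], [0.001, 0.0, -1.0]]
wrist_force: [-5.5, -0.7, 13.1]
gripper_width: 0.712
```

Contact is at the expected height. I'll ease off, then open.

```bash
python3 -m jog '{"delta_pos":[[0,0,0.8],[0,0,0.6],[0,0,0]],"rot":[[0,0,0],[0,0,0],[0,0,0]],"grip":[40,40,40]}'; python3 -m jog '{"delta_pos":[[0,0,0],[0,0,0],[0,0,0],[0,0,0],[0,0,0],[0,0,0],[0,0,0],[0,0,0]],"rot":[[0,0,0],[0,0,0],[0,0,0],[0,0,0],[0,0,0],[0,0,0],[0,0,0],[0,0,0]],"grip":[70,72,75,80,100,100,100,100]}'
```

```text
time_s: 14.48
tcp_pos: [0.5361, 0.1729, 0.0106]
ee_rot: [[0.996, -0.088, 0.0], [-0.088, -0.996, 0.0], [0.0, -0.0, -1.0]]
wrist_force: [-1.8, 0.1, 7.6]
gripper_width: 0.716
time_s: 15.15
tcp_pos: [0.536, 0.1728, 0.0096]
ee_rot: [[0.996, -0.088, -0.0], [-0.088, -0.996, -0.0], [-0.0, 0.0, -1.0]]
wrist_force: [-0.5, 0.2, -0.5]
gripper_width: 0.969
```

```bash
python3 -m jog '{"delta_pos":[[0,0,0],[0,0,5],[0,0,10],[0,0,20],[0,0,35],[0,0,40],[0,0,40],[0,0,40],[0,0,0]],"rot":[[0,0,0],[0,0,0],[0,0,0],[0,0,0],[0,0,0],[0,0,0],[0,0,0],[0,0,0],[0,0,0]],"grip":[100,100,100,100,100,100,100,100,100]}'
python3 -c "
from h import *
s=cap('scene'); d=cap('wrist')
a=cv2.resize(s['frame'][120:330,170:450],(480,360)); b=cv2.resize(d['frame'],(320,240)); b=np.vstack([b,np.zeros((120,320,3),np.uint8)])
cv2.imwrite('pics/f1.png',np.hstack([a,b])[:,:,::-1]); print(blobs(red(d)))
q=max(blobs(red(d)),key=lambda z:z[1][4]); print(onz(d,*q[0],.034), onz(s,*max(blobs(red(s)),key=lambda z:z[1][4])[0],.025))"
```

```text
time_s: 15.9
tcp_pos: [0.5408, 0.1747, 0.2107]
ee_rot: [[0.996, -0.086, 0.018], [-0.086, -0.996, 0.008], [0.017, -0.009, -1.0]]
wrist_force: [0.6, 1.5, 1.8]
gripper_width: 1.001
[([324.7, 225.3], [292, 192, 67, 69, 2885])]
[0.53517724 0.17249726 0.034     ] [0.54381233 0.16775143 0.025     ]
```

View pics/f1.png

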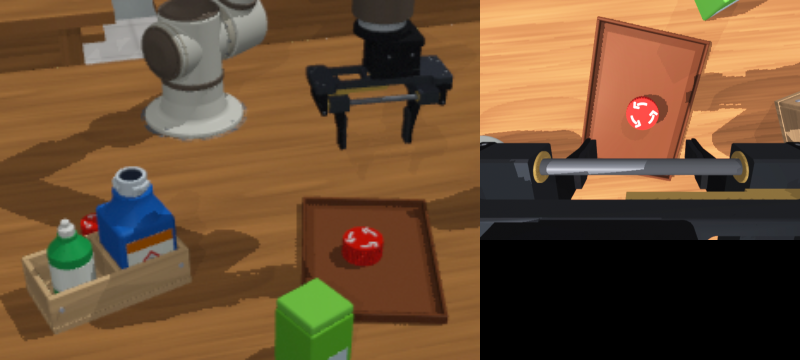

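The cap stands flat, top up, in the tray and the gripper is clear. The bottle is upright in its well and the other things haven't moved.

```bash
python3 -m jog '{"delta_pos":[[0,0,0],[0,0,0]],"rot":[[0,0,0],[0,0,0]],"grip":[100,100]}'; python3 -c "
from h import *
print(finish_job())"
```

```text
time_s: 16.17
tcp_pos: [0.5351, 0.1724, 0.1988]
ee_rot: [[0.996, -0.088, -0.002], [-0.088, -0.996, -0.001], [-0.002, 0.001, -1.0]]
wrist_force: [0.3, 0.1, 0.3]
gripper_width: 0.998
the job is handed in; nothing more can be done
None
```

I opened the blue bottle and set its red cap down in the brown tray. The job was handed in at about 16 s of the 43 s allowed.

- **Opening:** I pressed the cap down at 14–18 N until it bottomed and held it there through a turn of about 79° anticlockwise. Then I lifted it straight off.
- **Placing:** I lowered the cap until it touched the tray floor, with up to 13 N at contact. I then eased off, opened the jaws and raised the gripper clear.
- **Last checks:** the final images show the cap closed top up and flat at about (0.535, 0.172), the middle of the tray. The bottle is upright in its well with its neck open. The green bottle and tin look undisturbed; the jug and bowl were outside the last crops and were not checked again.
- **What disagreed:**
    - The fingertips really end at about the TCP, not 25 mm ahead of it as stated.
    - Because of that, my first squeeze closed over the top edge of the cap with about 6 N and did no harm I could see. I opened the jaws, went about 23 mm lower and gripped it again.
    - The top and wrist cameras differed by about 5 mm in x on the cap, and I used the wrist view.

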